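Stack the hub and collar on the microscope stand's spigot

TASK

Rebuild the microscope stand on the repair mat: lower the open wide-flanged hub, flange face down, over the upright spigot of the dark round foot until it lies flat on the foot, then lower the smaller open flanged collar, also flange down, over the same spigot so that it lies flat on top of the hub. Set each one down rather than letting it drop, leave the closed end cap where it is, and let go.

Things in the scene. Friction and masses are not known exactly. Their poses are not given: they have to be found in the camera images.
- stand_foot: Fixed dark steel disc, diameter 110 mm, 12 mm thick, lying on the repair mat (mat top 3 mm above the table), with a bright steel spigot upright in its centre: diameter 28 mm up to 58 mm above the origin, then a cone to a blunt tip, diameter 10 mm, at 78 mm above the origin. Origin: centre of the disc's underside; z up along the spigot.
- wide_hub: Wide-flanged hub, loose, aluminium, 0.2 kg, lying flange down: flange diameter 90 mm, 8 mm thick, six dark bolt dots; round hub diameter 50 mm above it, 34 mm tall in all; bore diameter 34 mm right through. Grip the round hub, fingertips above the flange. Origin: centre of the flange's underside; z up along the bore. Seated, its origin is 12 mm above the foot's.
- collar: Smaller flanged collar, loose, aluminium, 0.1 kg, lying flange down: flange diameter 66 mm, 8 mm thick, three dark bolt dots; round part diameter 46 mm above it, 30 mm tall in all; bore diameter 34 mm right through. Grip the round part, fingertips above the flange. Origin: centre of the flange's underside; z up along the bore. Seated on the hub, its origin is 46 mm above the foot's.
- end_cap: Closed end cap, not part of the job: loose, aluminium, 0.16 kg, flange diameter 76 mm, 8 mm thick, four dark bolt dots; round part diameter 48 mm, 32 mm tall in all, its top closed, no bore. Origin: centre of the flange's underside; z up. Leave it where it is.
Things that resemble listed ones, but are neither listed nor needed, are in the scene too. Several things have the shape of the stand_foot; the one meant has the colours described above.

How it is judged:
By the outcome, as a careful person would: the job done as asked, in the order asked, and still so for the second after the job is handed in, with the robot touching nothing.
It also fails if it takes over 64 s, if anything falls off the work surface, if the arm or the gripper's body presses on something with over 40 N, if the wrist force passes 120 N, or if a joint passes its speed limit or range.

ROBOT

A 7-joint arm with a two-finger parallel gripper is mounted at the origin on the work surface. World frame = base frame: x ahead of the robot, y to its left, z up, the work surface at z = 0. Lengths are in m, angles in rad, forces in N, time in s.
With the tool pointing down it reaches from about 0.4 to 0.85 m from the base axis. Payload 6.9 kg.
Tool frame: the origin (TCP) lies midway between the tips of the shut fingers; the grasp point (between the pads) lies 19 mm behind it (robot.grip_depth is the distance from the TCP to the grasp point, in m); z points along the fingers, y is the line along which they close (so a half turn about z gives the same grasp; the last joint's range is limited). The gripper opens to 85 mm and grips with 20 to 120 N. Pads are 22 mm wide; open, the fingers measure 114 mm over their backs; the gripper's body (76 mm by 85 mm) begins 54 mm behind the grasp point. The pads swing forward as they close: fully open they stand 13 mm farther back than shut.
Start: joints at [1.44, 0.507, -0.238, 1.5, 0.126, 1.149, -0.155], TCP at [0.146, -0.608, 0.231] pointing down, gripper open.
Joint ranges: [-3.08, 3.08], [-0.24, 2.05], [-1.43, 1.35], [0, 2.5], [-1.52, 4.66], [0.17, 1.96], [-2.89, 2.89]. Speed limits (rad/s): [2.39, 2.39, 3.14, 3.14, 3.14, 3.14, 3.14].

INTERFACE

Orientations are given as a 3x3 rotation matrix whose columns are the frame's x, y, z axes.
In Python, from workcell import robot gives the robot as it stands. The module is installed in compiled form; this text tells all that it offers.
- The arm moves only by the tool step_arm, never from a script. Its argument "steps" is text: rows parted by semicolons, each of 4 numbers parted by spaces: the shift along the tool's x, y, z in m, then the turn about the tool's z in rad. A call has 1 to 5 rows; each row is the pose to reach, as a shift and turn from the pose commanded when the call began, along the tool's axes at that moment; what a row does not reach only later rows make up. A row lasts 1/12 s, in which the tool goes at most 41.7 mm and 7.16 degrees, less where a joint would pass 70% of its speed; a pose out of reach is approached as far as the arm can. A call with a gripper value outside its range is refused whole. "fingers" is the opening, from 0 (shut) to 1 (fully open), set as the call begins (left out, the last holds). The fingers move at their own pace and stop on an object; the grip force is fixed at half the most. Time passes only in rows, so rows that repeat a pose let the fingers close. It gives the time, the measured TCP pose, the force, the opening and the grip force at its end, in the units of the state.
- robot.state(): the state, without advancing time (a new reading comes with each control period).
- robot.capture(name): name is "scene" or "top"; returns a dict with "img" (400x640x3 uint8, blue, green, red), "range_z" (400x640 float32, m along the optical axis (not along the pixel's ray), 0 where there is no reading), "vertical_fov" (degrees; the focal length in pixels is half the picture's height over the tangent of half this angle, whatever the lens; pixels are square), "cx", "cy" (the principal point, pixels), "T" (4x4, takes a point from camera to world coordinates). Camera axes: x right, y up, looking along -z (the intrinsics and any distortion apply to the point x, -y, -z); pixel columns grow to the right and rows downward; lengths in m; the calibration is good to about 2 mm. A picture is of the moment at which its call begins.
- robot.sign_off(): hands the job in; it is judged then, once.
The state is a dict: "t": time; "qpos": joint angles; "joint_vel": joint speeds; "joint_torque": joint torques, N m; "ee_pos": TCP position; "eef_rot": TCP orientation; "ft_force": force on the tool from outside, world axes, zero at the start; "wrist_torque": the same for the moment, N m; "gripper_width": finger opening in m; "grasp_force": force on a finger pad.
Only numpy, scipy, OpenCV 4.12 (cv2) and the standard library are available. Lean on these libraries where they do the work, as an engineer would, in place of code of your own. Each camera call takes 0.05 s, during which the arm holds its last target. There are 200 camera calls.

## Working session

There is one attempt and no reset: what is moved stays moved. The work goes in short steps, Python scripts to look and compute and a tool call to move; the robot and the scene stay as the last step left them, time stands still between calls to the robot, and variables do not carry over. Pictures are saved under pics/ and viewed, at most 10 in all, crops included, and the job is handed in when it is done.

Besides the shell and the picture viewer there is one more tool, called after "Emit:" in YAML: its name, and indented under it one key for each argument. step_arm: Moves the arm, as the interface text tells. Its arguments: {"type":"object","properties":{"steps":{"type":"string"},"fingers":{"type":"number"}},"required":["steps"]}

```bash
mkdir -p pics; cat > h.py <<'E'
import numpy as np, cv2
from workcell import robot
def cap(n):
    c=robot.capture(n); np.savez('last_%s.npz'%n,**{k:np.array(v) for k,v in c.items()}); return c
def cloud(c):
    z=c['range_z']; h,w=z.shape; f=h/2/np.tan(np.radians(float(c['vertical_fov']))/2)
    v,u=np.mgrid[:h,:w]
    P=np.stack([(u-c['cx'])/f*z,-(v-c['cy'])/f*z,-z,np.ones_like(z)],-1)
    return (P@np.array(c['T']).T)[...,:3]
E
python3 - <<'E'
from h import *
for n in ('top','scene'):
    c=cap(n); cv2.imwrite('pics/%s0.png'%n,c['img']); print(n,[k for k in c],c['vertical_fov'],c['cx'],c['cy'],np.round(c['T'],3).tolist())
s=robot.state(); print({k:np.round(v,3).tolist() for k,v in s.items()},robot.grip_depth)
E
```

```text
top ['img', 'range_z', 'vertical_fov', 'cx', 'cy', 'T'] 54.92668918921191 319.4320661457613 197.89134333995767 [[0.009, 0.998, -0.058, 0.377], [-1.0, 0.008, -0.018, -0.026], [-0.017, 0.059, 0.998, 1.053], [0.0, 0.0, 0.0, 1.0]]
scene ['img', 'range_z', 'vertical_fov', 'cx', 'cy', 'T'] 44.52049180277703 323.51725969770706 199.62847350527096 [[0.073, -0.828, 0.556, 1.035], [0.997, 0.063, -0.036, -0.033], [-0.005, 0.557, 0.831, 0.922], [0.0, 0.0, 0.0, 1.0]]
{'t': 0.1, 'qpos': [1.441, 0.508, -0.238, 1.501, 0.126, 1.149, -0.155], 'joint_vel': [-0.001, -0.002, 0.001, -0.003, 0.001, 0.001, -0.001], 'joint_torque': [-0.004, -62.183, -2.194, -25.02, 0.013, 0.008, 0.0], 'ee_pos': [0.146, -0.607, 0.231], 'eef_rot': [[0.972, 0.234, -0.0], [0.234, -0.972, 0.002], [-0.0, -0.002, -1.0]], 'ft_force': [0.193, -0.107, -0.022], 'wrist_torque': [-0.023, 0.031, -0.047], 'grasp_force': 0.0, 'gripper_width': 0.086} 0.0187
```

View pics/top0.png

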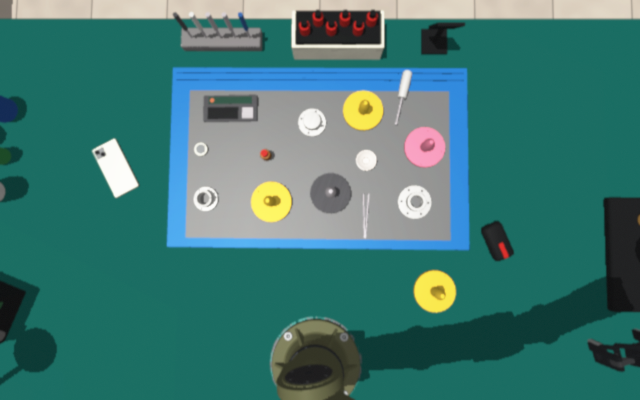

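View pics/scene0.png

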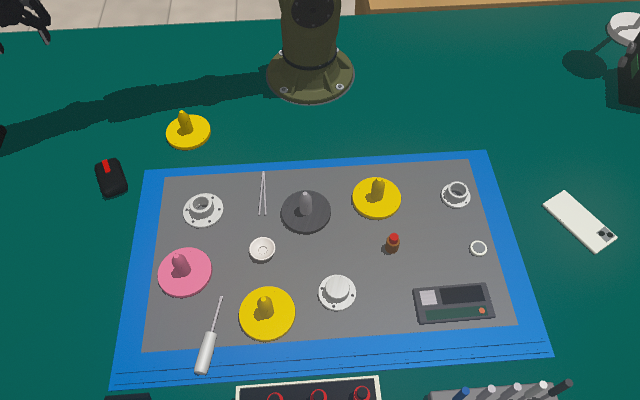

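The top view shows the dark foot at (331,193), the hub at (415,202), the collar at (205,198) and the end cap at (312,122). The scene view agrees, with the foot at (305,210), hub at (203,208) and collar at (456,193). Next I'll measure their centres.

```bash
cat >> h.py <<'E'
def load(n): return dict(np.load('last_%s.npz'%n))
def circ(p):
    # centre of outer boundary via min enclosing circle after trimming
    (x,y),r=cv2.minEnclosingCircle((p[:,:2]*1000).astype(np.float32)); return round(x,1),round(y,1),round(r,1),len(p)
E
python3 - <<'E'
from h import *
pts={'top':dict(foot=(331,193),hub=(415,202),col=(205,198),cap=(312,122)),'scene':dict(foot=(305,210),hub=(203,208),col=(456,193),cap=(337,290))}
for n in pts:
    P=cloud(load(n))
    for k,(u,v) in pts[n].items():
        w=P[v-35:v+35,u-35:u+35].reshape(-1,3)
        c0=P[v,u]
        z=w[:,2]; near=np.linalg.norm(w[:,:2]-c0[:2],axis=1)<.075
        w=w[near]; z=w[:,2]
        print(n,k,'zhist',np.histogram(z,np.arange(-.005,.095,.005))[0].tolist())
        H={'foot':[(.011,.020),(.03,.058),(.06,.09)],'hub':[(.008,.015),(.032,.043)],'col':[(.008,.015),(.029,.04)],'cap':[(.008,.015),(.03,.04)]}[k]
        for a,b in H:
            q=w[(z>a)&(z<b)]
            if len(q)>3: print('   ',a,b,circ(q),np.round(q.mean(0)*1000,1), 'z med',np.median(q[:,2]).round(4))
E
```

```text
top foot zhist [5, 545, 520, 251, 891, 43, 4, 2, 1, 0, 2, 0, 1, 14, 24, 21, 14, 17, 1]
    0.011 0.02 (453.7, -36.4, 54.9, 1135) [453.2 -36.3  16.5] z med 0.0166
    0.03 0.058 (448.4, -34.6, 12.5, 5) [444.1 -36.   40.3] z med 0.0384
    0.06 0.09 (453.5, -36.1, 13.5, 91) [452.9 -36.1  72.5] z med 0.0718
top hub zhist [7, 772, 866, 462, 93, 12, 10, 20, 111, 38, 0, 0, 0, 0, 0, 0, 0, 0, 0]
    0.008 0.015 (430.2, -267.4, 74.1, 593) [ 430.1 -262.7   11.7] z med 0.012
    0.032 0.043 (431.5, -263.1, 24.8, 158) [ 431.5 -262.5   38.3] z med 0.0384
top col zhist [18, 1034, 910, 168, 43, 17, 16, 83, 30, 0, 0, 0, 0, 0, 0, 0, 0, 0, 0]
    0.008 0.015 (435.9, 305.5, 74.4, 269) [435.2 301.8  11.1] z med 0.0113
    0.029 0.04 (435.8, 302.4, 23.0, 117) [435.1 302.3  33.8] z med 0.0339
top cap zhist [13, 964, 740, 254, 38, 11, 3, 60, 189, 3, 0, 0, 0, 0, 0, 0, 0, 0, 0]
    0.008 0.015 (639.8, 12.5, 73.4, 351) [643.2  14.6  11.4] z med 0.0116
    0.03 0.04 (647.9, 15.2, 23.7, 249) [647.2  15.3  36.2] z med 0.0362
scene foot zhist [25, 994, 324, 597, 818, 20, 15, 15, 18, 16, 14, 17, 15, 40, 27, 23, 26
[... 245 characters left out ...]
[30, 1434, 580, 509, 60, 46, 53, 69, 173, 6, 0, 0, 0, 0, 0, 0, 0, 0, 0]
    0.008 0.015 (424.4, -261.1, 69.5, 639) [ 440.6 -259.5   11.4] z med 0.0115
    0.032 0.043 (431.2, -261.9, 25.7, 221) [ 431.9 -262.1   36.6] z med 0.0368
scene col zhist [43, 1776, 490, 203, 48, 45, 56, 119, 18, 0, 0, 0, 0, 0, 0, 0, 0, 0, 0]
    0.008 0.015 (432.1, 294.4, 61.8, 266) [443.5 299.5  11.3] z med 0.0112
    0.029 0.04 (435.3, 304.2, 23.1, 146) [435.8 304.1  32.7] z med 0.0328
scene cap zhist [54, 2212, 606, 409, 30, 22, 22, 219, 224, 0, 0, 0, 0, 0, 0, 0, 0, 0, 0]
    0.008 0.015 (656.5, 15.1, 74.4, 549) [655.4  16.3  11.2] z med 0.0112
    0.03 0.04 (648.2, 16.4, 24.5, 443) [648.9  16.7  34.9] z med 0.035
```

Both cameras agree to within about 2 mm: foot (0.454, -0.035), hub (0.431, -0.263), collar (0.4355, 0.303). The heights and radii match the sizes given. I'll move above the hub first.

Emit:
step_arm:
  steps: "0.02 -0.015 0 0; 0.052 -0.039 0 0; 0.084 -0.063 0 0; 0.116 -0.087 0 0; 0.148 -0.111 0 0"
  fingers: 1

```text
t: 0.52
ee_pos: [0.2646, -0.4635, 0.2309]
eef_rot: [[0.972, 0.233, -0.0], [0.233, -0.972, 0.001], [-0.0, -0.001, -1.0]]
ft_force: [1.2, -0.5, -0.4]
gripper_width: 0.0856
grasp_force: 0.0
```

Emit:
step_arm:
  steps: "0.032 -0.024 0 0; 0.064 -0.048 0 0; 0.096 -0.072 0 0; 0.128 -0.096 0 0; 0.16 -0.12 0 0"

```text
t: 0.93
ee_pos: [0.3922, -0.3094, 0.2312]
eef_rot: [[0.972, 0.233, -0.0], [0.233, -0.972, 0.0], [-0.0, -0.0, -1.0]]
ft_force: [1.0, -0.3, -0.2]
gripper_width: 0.0852
grasp_force: 0.0
```

Emit:
step_arm:
  steps: "0.025 -0.019 0 0; 0.04 -0.03 0 0; 0.05 -0.0375 0 0; 0.05 -0.0375 0 0; 0.05 -0.0375 0 0"

```text
t: 1.35
ee_pos: [0.4312, -0.2628, 0.231]
eef_rot: [[0.972, 0.235, -0.001], [0.235, -0.972, 0.0], [-0.001, -0.0, -1.0]]
ft_force: [0.4, 0.1, 0.1]
gripper_width: 0.0853
grasp_force: 0.0
```

Emit:
step_arm:
  steps: "0 0 0.03 0; 0 0 0.07 0; 0 0 0.11 0; 0 0 0.15 0; 0 0 0.17 0"

```text
t: 1.77
ee_pos: [0.428, -0.2638, 0.0574]
eef_rot: [[0.973, 0.231, -0.005], [0.231, -0.973, 0.002], [-0.004, -0.003, -1.0]]
ft_force: [0.1, 0.5, 0.1]
gripper_width: 0.0855
grasp_force: 0.0
```

Emit:
step_arm:
  steps: "0 0 0.02 0; 0 0 0.035 0; 0 0 0.045 0; 0 0 0.046 0; 0 0 0.046 0"

```text
t: 2.18
ee_pos: [0.4307, -0.2637, 0.0151]
eef_rot: [[0.973, 0.232, -0.001], [0.232, -0.973, 0.0], [-0.001, -0.0, -1.0]]
ft_force: [0.1, 0.3, 0.3]
gripper_width: 0.0858
grasp_force: 0.0
```

Emit:
step_arm:
  steps: "0 0 0 0; 0 0 0 0; 0 0 0 0; 0 0 0 0; 0 0 0 0"
  fingers: 0

```text
t: 2.6
ee_pos: [0.4318, -0.2634, 0.0167]
eef_rot: [[0.972, 0.234, 0.001], [0.234, -0.972, -0.001], [0.001, 0.002, -1.0]]
ft_force: [-2.6, 0.4, 11.1]
gripper_width: 0.048
grasp_force: 60.6
```

Emit:
step_arm:
  steps: "0 0 0 0; 0 0 0 0; 0 0 0 0; 0 0 0 0; 0 0 0 0"

```text
t: 3.02
ee_pos: [0.4318, -0.2634, 0.0167]
eef_rot: [[0.972, 0.234, 0.001], [0.234, -0.972, -0.001], [0.001, 0.002, -1.0]]
ft_force: [-1.4, -0.5, 9.7]
gripper_width: 0.0479
grasp_force: 60.6
```

Emit:
step_arm:
  steps: "0 0 -0.005 0; 0 0 -0.015 0; 0 0 -0.035 0; 0 0 -0.06 0; 0 0 -0.09 0"

```text
t: 3.43
ee_pos: [0.4305, -0.2624, 0.1061]
eef_rot: [[0.972, 0.234, -0.002], [0.234, -0.972, 0.001], [-0.002, -0.002, -1.0]]
ft_force: [0.9, -0.9, -1.4]
gripper_width: 0.0481
grasp_force: 62.3
```

Emit:
step_arm:
  steps: "0 0 -0.02 0; 0 0 -0.03 0; 0 0 -0.03 0; 0 0 -0.03 0; 0 0 -0.03 0"

```text
t: 3.85
ee_pos: [0.4305, -0.2627, 0.1342]
eef_rot: [[0.972, 0.233, -0.002], [0.233, -0.972, 0.001], [-0.002, -0.001, -1.0]]
ft_force: [-0.3, -0.9, -2.0]
gripper_width: 0.0478
grasp_force: 62.4
```

```bash
python3 - <<'E'
from h import *
a=cap('scene'); b=cap('top')
cv2.imwrite('pics/lift.png',np.vstack([cv2.resize(a['img'][90:290,100:400],(780,None) if 0 else (600,300)),cv2.resize(b['img'][100:260,330:500],(600,300))]))
s=robot.state(); print(s['ee_pos'],s['eef_rot'],s['ft_force'],s['gripper_width'])
E
```

```text
[ 0.43054505 -0.26256005  0.13390739] [[ 0.97230872  0.23368879 -0.00230288]
 [ 0.23369248 -0.97230942  0.00149039]
 [-0.00189082 -0.00198729 -0.99999624]] [-0.1675584   0.06605139 -1.82437677] 0.04808490892535546
```

View pics/lift.png

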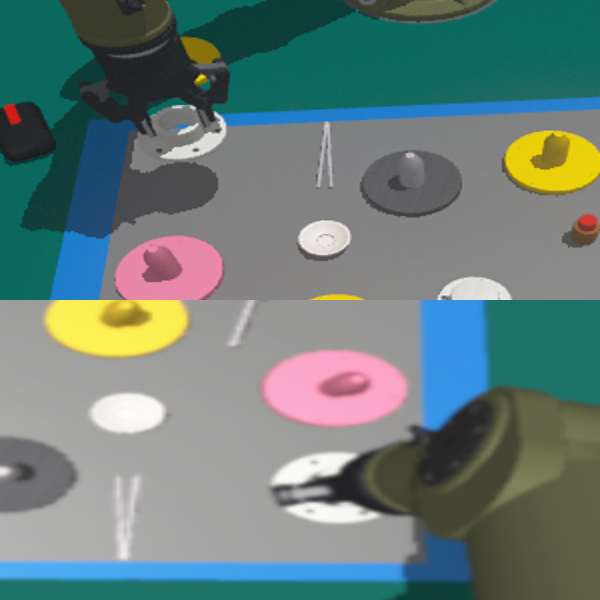

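The hub is lifted level, with about 2 N of weight on the wrist. I'll measure its tilt and its offset from the TCP.

```bash
cat >> h.py <<'E'
def held(n,xy,zlo,zhi,R,Rin):
    P=cloud(load(n)).reshape(-1,3); m=(P[:,2]>zlo)&(P[:,2]<zhi)&(np.hypot(*(P[:,:2]-xy).T)<R+.02)&(np.hypot(*(P[:,:2]-xy).T)>Rin)
    q=P[m]
    if len(q)<30: print(n,len(q)); return
    for _ in range(6):
        A=np.c_[q[:,:2]-xy,np.ones(len(q))]; c=np.linalg.lstsq(A,q[:,2],rcond=None)[0]; r=q[:,2]-A@c
        q=q[abs(r)<max(.0025,1.5*np.std(r))]
    hull=cv2.convexHull((q[:,:2]*1000).astype(np.float32))[:,0]
    print(n,len(q),'tilt',c[:2].round(3),'z',c[2].round(4),'mec',circ(q))
E
python3 - <<'E'
from h import *
for n in('scene','top'): held(n,np.array([.4305,-.2625]),.115,.14,.045,.03)
for n in('scene','top'):
    P=cloud(load(n)).reshape(-1,3); m=np.hypot(*(P[:,:2]-[.4305,-.2625]).T)<.055
    print(np.histogram(P[m,2],np.arange(0.1,.2,.005))[0])
E
```

```text
scene 407 tilt [-0.008  0.004] z 0.1287 mec (430.7, -261.3, 45.8, 407)
top 268 tilt [-0.009  0.001] z 0.1298 mec (430.2, -263.0, 44.8, 268)
[  0   0   0   0  58 490 156  67  71  92 189 119  27  27  22  19  42  85
 126]
[  0   0   0   0   6 195 189   4   6   2  12  17   0   0   0   0   2  16
   5]
```

Emit:
step_arm:
  steps: "0.006 -0.018 0 0; 0.017 -0.049 0 0; 0.029 -0.083 0 0; 0.041 -0.117 0 0; 0.053 -0.151 0 0"

```text
t: 4.37
ee_pos: [0.447, -0.1023, 0.1343]
eef_rot: [[0.972, 0.233, -0.002], [0.233, -0.972, 0.001], [-0.002, -0.001, -1.0]]
ft_force: [0.1, 0.7, -1.9]
gripper_width: 0.0479
grasp_force: 62.4
```

Emit:
step_arm:
  steps: "0.01 -0.03 0 0; 0.018 -0.052 0 0; 0.0227 -0.0641 0 0; 0.0227 -0.0641 0 0; 0.0227 -0.0641 0 0"

```text
t: 4.78
ee_pos: [0.4543, -0.0356, 0.1345]
eef_rot: [[0.972, 0.236, -0.002], [0.236, -0.972, 0.0], [-0.002, -0.001, -1.0]]
ft_force: [-0.3, -0.1, -1.9]
gripper_width: 0.048
grasp_force: 62.4
```

```bash
python3 - <<'E'
from h import *
a=cap('scene'); b=cap('top')
s=robot.state(); print(s['ee_pos'],s['ft_force'],s['gripper_width'])
for n in('scene','top'):
    held(n,np.array(s['ee_pos'][:2]),.115,.145,.045,.03)
    held(n,np.array([.4537,-.0353]),.010,.021,.055,.02)
E
```

```text
[ 0.45424876 -0.03719289  0.13465146] [ 0.2855245  -0.18076058 -2.03078566] 0.04782400245128551
scene 408 tilt [-0.014 -0.   ] z 0.129 mec (454.6, -35.8, 45.4, 408)
scene 982 tilt [-0.001  0.001] z 0.0154 mec (454.3, -34.8, 55.1, 982)
top 0
top 0
```

Emit:
step_arm:
  steps: "0 -0.001 0.01 0; 0 -0.001 0.025 0; 0 -0.001 0.034 0; 0 -0.001 0.036 0; 0 -0.001 0.036 0"

```text
t: 5.3
ee_pos: [0.4539, -0.0359, 0.0986]
eef_rot: [[0.973, 0.233, -0.002], [0.233, -0.973, 0.0], [-0.002, -0.0, -1.0]]
ft_force: [0.4, -0.1, -1.7]
gripper_width: 0.048
grasp_force: 62.4
```

Emit:
step_arm:
  steps: "0 0 0.006 0; 0 0 0.012 0; 0 0 0.018 0; 0 0 0.022 0; 0 0 0.022 0"

```text
t: 5.72
ee_pos: [0.454, -0.0351, 0.0764]
eef_rot: [[0.972, 0.234, -0.001], [0.234, -0.972, 0.0], [-0.001, -0.0, -1.0]]
ft_force: [0.6, -0.1, -1.8]
gripper_width: 0.0478
grasp_force: 62.4
```

Emit:
step_arm:
  steps: "0 0 0.003 0; 0 0 0.006 0; 0 0 0.009 0; 0 0 0.012 0; 0 0 0.012 0"

```text
t: 6.13
ee_pos: [0.4542, -0.0352, 0.0648]
eef_rot: [[0.972, 0.234, -0.001], [0.234, -0.972, 0.0], [-0.001, -0.0, -1.0]]
ft_force: [0.1, -0.4, -1.6]
gripper_width: 0.0478
grasp_force: 62.4
```

Emit:
step_arm:
  steps: "0 0 0.007 0; 0 0 0.014 0; 0 0 0.021 0; 0 0 0.028 0; 0 0 0.032 0"

```text
t: 6.55
ee_pos: [0.454, -0.0351, 0.0321]
eef_rot: [[0.972, 0.234, -0.001], [0.234, -0.972, 0.0], [-0.001, -0.0, -1.0]]
ft_force: [-0.9, -0.3, -1.5]
gripper_width: 0.048
grasp_force: 62.4
```

Emit:
step_arm:
  steps: "0 0 0.001 0; 0 0 0.002 0; 0 0 0.003 0; 0 0 0.004 0; 0 0 0.004 0"

```text
t: 6.97
ee_pos: [0.4546, -0.0352, 0.0293]
eef_rot: [[0.972, 0.234, 0.0], [0.234, -0.972, 0.0], [0.0, 0.0, -1.0]]
ft_force: [0.2, -0.2, -2.5]
gripper_width: 0.0477
grasp_force: 62.4
```

Emit:
step_arm:
  steps: "0 0 0.0005 0; 0 0 0.001 0; 0 0 0.0015 0; 0 0 0.0015 0"

```text
t: 7.3
ee_pos: [0.4546, -0.0352, 0.0287]
eef_rot: [[0.972, 0.234, 0.001], [0.234, -0.972, -0.0], [0.001, 0.001, -1.0]]
ft_force: [-2.5, 0.2, 10.4]
gripper_width: 0.0478
grasp_force: 63.8
```

Emit:
step_arm:
  steps: "0 0 -0.001 0; 0 0 -0.001 0; 0 0 -0.001 0; 0 0 -0.001 0; 0 0 -0.001 0"
  fingers: 1

```text
t: 7.72
ee_pos: [0.4545, -0.0352, 0.0287]
eef_rot: [[0.972, 0.234, -0.0], [0.234, -0.972, 0.0], [-0.0, -0.0, -1.0]]
ft_force: [-0.0, -0.4, -0.3]
gripper_width: 0.0851
grasp_force: 0.0
```

Emit:
step_arm:
  steps: "0 0 -0.005 0; 0 0 -0.02 0; 0 0 -0.05 0; 0 0 -0.085 0; 0 0 -0.12 0"

```text
t: 8.13
ee_pos: [0.4537, -0.0349, 0.1501]
eef_rot: [[0.972, 0.234, -0.002], [0.234, -0.972, 0.001], [-0.002, -0.001, -1.0]]
ft_force: [0.8, -1.5, -0.1]
gripper_width: 0.0856
grasp_force: 0.0
```

Emit:
step_arm:
  steps: "0.004 -0.02 -0.01 0; 0.01 -0.052 -0.02 0; 0.016 -0.088 -0.02 0; 0.023 -0.125 -0.02 0; 0.03 -0.162 -0.02 0"

```text
t: 8.55
ee_pos: [0.4455, 0.1306, 0.1695]
eef_rot: [[0.973, 0.232, 0.001], [0.232, -0.973, 0.0], [0.001, 0.0, -1.0]]
ft_force: [1.5, -0.0, 0.1]
gripper_width: 0.0854
grasp_force: 0.0
```

Emit:
step_arm:
  steps: "0.007 -0.037 0 0; 0.013 -0.074 0 0; 0.02 -0.111 0 0; 0.026 -0.143 0 0; 0.03 -0.163 0 0"

```text
t: 8.97
ee_pos: [0.4356, 0.299, 0.1693]
eef_rot: [[0.971, 0.237, -0.0], [0.237, -0.971, 0.002], [0.0, -0.002, -1.0]]
ft_force: [0.1, -0.4, 0.5]
gripper_width: 0.0856
grasp_force: 0.0
```

Emit:
step_arm:
  steps: "0.0012 -0.0081 0 0; 0.0012 -0.0081 0 0; 0.0012 -0.0081 0 0"

```text
t: 9.22
ee_pos: [0.4361, 0.3019, 0.1687]
eef_rot: [[0.972, 0.234, -0.0], [0.234, -0.972, -0.001], [-0.001, 0.001, -1.0]]
ft_force: [0.2, -0.2, 0.0]
gripper_width: 0.0853
grasp_force: 0.0
```

```bash
python3 - <<'E'
from h import *
a=cap('scene'); b=cap('top')
s=robot.state(); print(s['ee_pos'],s['qpos'],s['eef_rot'][0])
for n in('scene','top'):
    held(n,np.array([.4542,-.0353]),.018,.028,.045,.029)
    held(n,np.array([.4542,-.0353]),.045,.054,.025,.016)
    held(n,np.array([.4355,.3033]),.029,.037,.023,.0)
cv2.imwrite('pics/seat1.png',np.hstack([cv2.resize(a['img'][150:270,240:360],(400,400)),cv2.resize(a['img'][110:270,380:540],(400,400))]))
E
```

```text
[0.43657857 0.30083363 0.168714  ] [-0.35159232  0.44365232 -0.4349023   1.83837076  0.23229505  0.91068482
 -2.23036592] [ 9.72844593e-01  2.31459225e-01 -1.57866341e-04]
scene 467 tilt [0.005 0.   ] z 0.0233 mec (454.6, -35.6, 45.8, 467)
scene 143 tilt [0.002 0.003] z 0.049 mec (453.9, -34.6, 25.5, 143)
scene 125 tilt [-0.011 -0.03 ] z 0.0324 mec (435.9, 304.2, 23.8, 125)
top 414 tilt [-0.003 -0.003] z 0.0245 mec (453.8, -39.7, 47.7, 414)
top 130 tilt [-0.031  0.007] z 0.0503 mec (454.7, -35.9, 24.9, 130)
top 71 tilt [-0.012 -0.042] z 0.0338 mec (435.7, 302.8, 22.8, 71)
```

View pics/seat1.png

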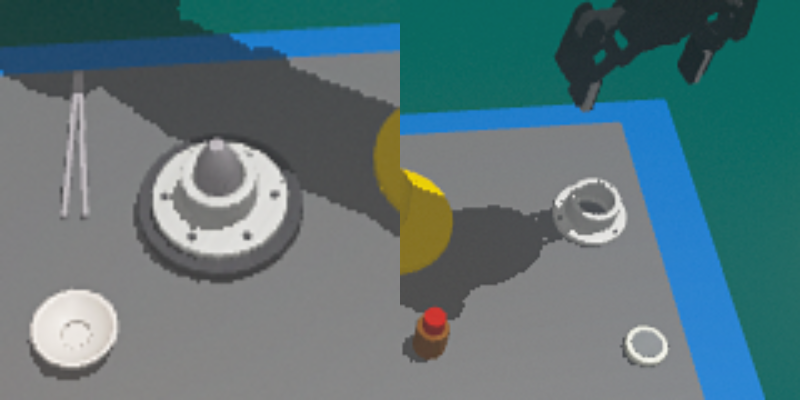

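The hub lies flat on the foot, with its flange top at 23 mm and its hub top at 49 mm, both as expected. Now the collar.

Emit:
step_arm:
  steps: "0 -0.001 0.02 0; 0 -0.001 0.05 0; 0 -0.001 0.085 0; 0 -0.001 0.115 0; 0 -0.001 0.13 0"

```text
t: 9.73
ee_pos: [0.4353, 0.3007, 0.0359]
eef_rot: [[0.973, 0.231, -0.003], [0.231, -0.973, -0.003], [-0.004, 0.002, -1.0]]
ft_force: [-0.3, -0.6, 1.2]
gripper_width: 0.0852
grasp_force: 0.0
```

Emit:
step_arm:
  steps: "0 0 0.01 0; 0 0 0.017 0; 0 0 0.022 0; 0 0 0.022 0; 0 0 0.022 0"

```text
t: 10.15
ee_pos: [0.4365, 0.304, 0.0175]
eef_rot: [[0.972, 0.233, 0.001], [0.233, -0.972, 0.001], [0.001, -0.0, -1.0]]
ft_force: [0.7, 0.6, 1.2]
gripper_width: 0.0853
grasp_force: 0.0
```

Emit:
step_arm:
  steps: "0 0 0 0; 0 0 0 0; 0 0 0 0; 0 0 0 0; 0 0 0 0"
  fingers: 0

```text
t: 10.57
ee_pos: [0.4362, 0.3042, 0.0179]
eef_rot: [[0.972, 0.234, 0.001], [0.234, -0.972, 0.0], [0.001, -0.0, -1.0]]
ft_force: [-1.9, -1.2, 9.5]
gripper_width: 0.0433
grasp_force: 60.0
```

Emit:
step_arm:
  steps: "0 0 0 0; 0 0 0 0; 0 0 0 0"

```text
t: 10.82
ee_pos: [0.4363, 0.3042, 0.0179]
eef_rot: [[0.972, 0.234, 0.001], [0.234, -0.972, 0.0], [0.001, -0.0, -1.0]]
ft_force: [-1.2, -1.6, 8.7]
gripper_width: 0.0432
grasp_force: 60.0
```

Emit:
step_arm:
  steps: "0 0 -0.005 0; 0 0 -0.015 0; 0 0 -0.035 0; 0 0 -0.06 0; 0 0 -0.09 0"

```text
t: 11.23
ee_pos: [0.4351, 0.3034, 0.1074]
eef_rot: [[0.972, 0.234, -0.002], [0.234, -0.972, -0.001], [-0.002, 0.001, -1.0]]
ft_force: [0.9, 0.2, -1.5]
gripper_width: 0.0432
grasp_force: 61.2
```

Emit:
step_arm:
  steps: "0 0 -0.025 0; 0 0 -0.035 0; 0 0 -0.04 0; 0 0 -0.04 0; 0 0 -0.04 0"

```text
t: 11.65
ee_pos: [0.4356, 0.3034, 0.146]
eef_rot: [[0.972, 0.233, -0.001], [0.233, -0.972, -0.001], [-0.001, 0.001, -1.0]]
ft_force: [-0.3, -0.3, -0.5]
gripper_width: 0.0435
grasp_force: 61.3
```

```bash
python3 - <<'E'
from h import *
a=cap('scene'); b=cap('top')
s=robot.state(); print(s['ee_pos'],s['ft_force'],s['gripper_width'])
for n in('scene','top'): held(n,np.array(s['ee_pos'][:2]),.125,.15,.033,.026)
cv2.imwrite('pics/lift2.png',cv2.resize(a['img'][90:290,340:600],(780,600)))
E
```

```text
[0.43529334 0.30332166 0.14543134] [-0.177803    0.11419275 -0.88701144] 0.04300395100105458
scene 137 tilt [-0.025  0.015] z 0.1395 mec (436.0, 302.4, 32.6, 137)
top 105 tilt [ 0.009 -0.003] z 0.1402 mec (434.9, 301.7, 32.8, 105)
```

View pics/lift2.png

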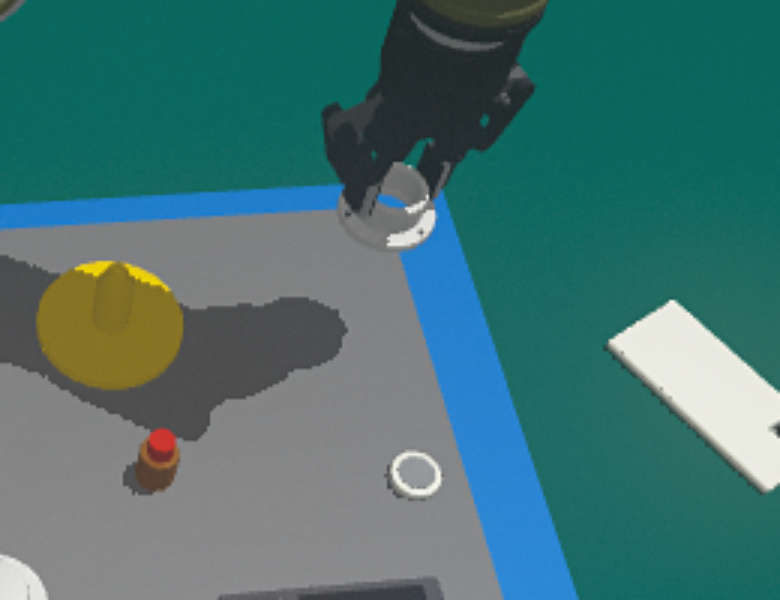

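The collar is held level at 0.9 N, with its underside near z = 131 mm. I'll carry it above the spigot.

Emit:
step_arm:
  steps: "-0.003 0.018 0 0; -0.009 0.05 0 0; -0.015 0.085 0 0; -0.022 0.121 0 0; -0.029 0.157 0 0"

```text
t: 12.17
ee_pos: [0.4436, 0.143, 0.1456]
eef_rot: [[0.972, 0.235, -0.002], [0.235, -0.972, -0.0], [-0.002, -0.0, -1.0]]
ft_force: [1.4, 0.3, -1.0]
gripper_width: 0.043
grasp_force: 61.3
```

Emit:
step_arm:
  steps: "-0.006 0.036 0 0; -0.013 0.072 0 0; -0.019 0.108 0 0; -0.026 0.14 0 0; -0.03 0.162 0 0"

```text
t: 12.58
ee_pos: [0.452, -0.0236, 0.1456]
eef_rot: [[0.973, 0.231, -0.003], [0.231, -0.973, -0.001], [-0.003, 0.0, -1.0]]
ft_force: [-0.4, 0.2, -0.4]
gripper_width: 0.0437
grasp_force: 61.3
```

Emit:
step_arm:
  steps: "-0.0019 0.0145 0 0; -0.0019 0.0145 0 0; -0.0019 0.0145 0 0; -0.0019 0.0145 0 0"

```text
t: 12.92
ee_pos: [0.4543, -0.0335, 0.1462]
eef_rot: [[0.972, 0.234, -0.001], [0.234, -0.972, 0.001], [-0.001, -0.001, -1.0]]
ft_force: [-0.5, 0.5, -1.5]
gripper_width: 0.0432
grasp_force: 61.3
```

```bash
python3 - <<'E'
from h import *
a=cap('scene')
s=robot.state(); print(s['ee_pos'],s['ft_force'],s['gripper_width'])
held('scene',np.array(s['ee_pos'][:2]),.125,.15,.033,.026)
held('scene',np.array([.4542,-.0353]),.018,.028,.045,.029)
E
```

```text
[ 0.45438889 -0.03321159  0.14637512] [-0.61784759  0.46982867 -0.82688502] 0.043280956612602624
scene 131 tilt [-0.004 -0.002] z 0.139 mec (454.5, -33.3, 32.6, 131)
scene 468 tilt [-0.007  0.006] z 0.0234 mec (455.6, -34.0, 46.3, 468)
```

Emit:
step_arm:
  steps: "0 0.0015 0.01 0; 0 0.0015 0.025 0; 0 0.0015 0.038 0; 0 0.0015 0.045 0; 0 0.0015 0.045 0"

```text
t: 13.38
ee_pos: [0.4541, -0.0348, 0.1006]
eef_rot: [[0.972, 0.236, -0.003], [0.236, -0.972, 0.001], [-0.002, -0.001, -1.0]]
ft_force: [0.3, 0.2, -1.0]
gripper_width: 0.0431
grasp_force: 61.3
```

Emit:
step_arm:
  steps: "0 0 0.006 0; 0 0 0.012 0; 0 0 0.018 0; 0 0 0.022 0; 0 0 0.022 0"

```text
t: 13.8
ee_pos: [0.4546, -0.036, 0.0791]
eef_rot: [[0.972, 0.234, -0.001], [0.234, -0.972, 0.0], [-0.001, -0.0, -1.0]]
ft_force: [0.3, 0.4, -0.0]
gripper_width: 0.0433
grasp_force: 61.3
```

Emit:
step_arm:
  steps: "0 0 0.004 0; 0 0 0.008 0; 0 0 0.011 0; 0 0 0.012 0; 0 0 0.012 0"

```text
t: 14.22
ee_pos: [0.4548, -0.036, 0.0675]
eef_rot: [[0.972, 0.234, -0.001], [0.234, -0.972, 0.0], [-0.0, -0.0, -1.0]]
ft_force: [0.9, 0.4, -0.4]
gripper_width: 0.0432
grasp_force: 61.3
```

Emit:
step_arm:
  steps: "0 0 0.0005 0; 0 0 0.001 0; 0 0 0.0015 0; 0 0 0.002 0; 0 0 0.002 0"

```text
t: 14.63
ee_pos: [0.455, -0.036, 0.0658]
eef_rot: [[0.972, 0.234, 0.0], [0.234, -0.972, 0.0], [0.0, -0.0, -1.0]]
ft_force: [0.1, -0.1, -1.3]
gripper_width: 0.0431
grasp_force: 61.3
```

Emit:
step_arm:
  steps: "0 0 0.0005 0; 0 0 0.001 0; 0 0 0.0015 0; 0 0 0.0015 0; 0 0 0.0015 0"

```text
t: 15.05
ee_pos: [0.4549, -0.036, 0.0642]
eef_rot: [[0.972, 0.234, -0.0], [0.234, -0.972, 0.0], [-0.0, -0.0, -1.0]]
ft_force: [-0.1, 0.5, -1.0]
gripper_width: 0.0433
grasp_force: 61.3
```

Emit:
step_arm:
  steps: "0 0 0.0005 0; 0 0 0.001 0; 0 0 0.001 0; 0 0 0.001 0"

```text
t: 15.38
ee_pos: [0.455, -0.036, 0.0639]
eef_rot: [[0.972, 0.234, 0.0], [0.234, -0.972, -0.0], [0.0, 0.0, -1.0]]
ft_force: [-2.2, -0.3, 7.6]
gripper_width: 0.0432
grasp_force: 62.3
```

Contact came at the expected seated height (TCP 63.9 mm). I'll release and retreat.

Emit:
step_arm:
  steps: "0 0 -0.0005 0; 0 0 -0.0005 0; 0 0 -0.0005 0; 0 0 -0.0005 0; 0 0 -0.0005 0"
  fingers: 1

```text
t: 15.8
ee_pos: [0.455, -0.036, 0.0637]
eef_rot: [[0.972, 0.234, -0.0], [0.234, -0.972, 0.0], [-0.0, -0.0, -1.0]]
ft_force: [0.1, 0.1, 0.5]
gripper_width: 0.0852
grasp_force: 0.0
```

Emit:
step_arm:
  steps: "0 0 -0.005 0; 0 0 -0.02 0; 0 0 -0.05 0; 0 0 -0.085 0; 0 0 -0.12 0"

```text
t: 16.22
ee_pos: [0.4542, -0.0357, 0.1852]
eef_rot: [[0.972, 0.234, -0.002], [0.234, -0.972, 0.001], [-0.001, -0.001, -1.0]]
ft_force: [1.2, -0.6, -0.1]
gripper_width: 0.0857
grasp_force: 0.0
```

Emit:
step_arm:
  steps: "0.01 -0.03 0 0; 0.02 -0.065 0 0; 0.03 -0.1 0 0; 0.035 -0.12 0 0; 0.035 -0.12 0 0"

```text
t: 16.63
ee_pos: [0.4608, 0.0944, 0.1846]
eef_rot: [[0.971, 0.24, 0.001], [0.24, -0.971, 0.003], [0.002, -0.003, -1.0]]
ft_force: [0.6, -0.2, -0.3]
gripper_width: 0.0855
grasp_force: 0.0
```

```bash
python3 - <<'E'
from h import *
a=cap('scene'); s=robot.state(); print(s['t'],s['ee_pos'],s['ft_force'])
held('scene',np.array([.4545,-.0355]),.018,.028,.045,.035)
held('scene',np.array([.4545,-.0355]),.051,.063,.033,.025)
held('scene',np.array([.4545,-.0355]),.075,.083,.023,.012)
cv2.imwrite('pics/seat2.png',cv2.resize(a['img'][130:290,200:400],(750,600)))
E
```

```text
16.6833 [0.46073122 0.09149779 0.18426462] [ 0.006403   -0.83743288  0.20873183]
scene 257 tilt [-0.004  0.005] z 0.0231 mec (455.5, -35.3, 45.5, 257)
scene 158 tilt [ 0.021 -0.007] z 0.057 mec (454.8, -34.7, 33.7, 158)
scene 138 tilt [-0.01  -0.008] z 0.0786 mec (454.1, -35.7, 23.2, 138)
```

View pics/seat2.png

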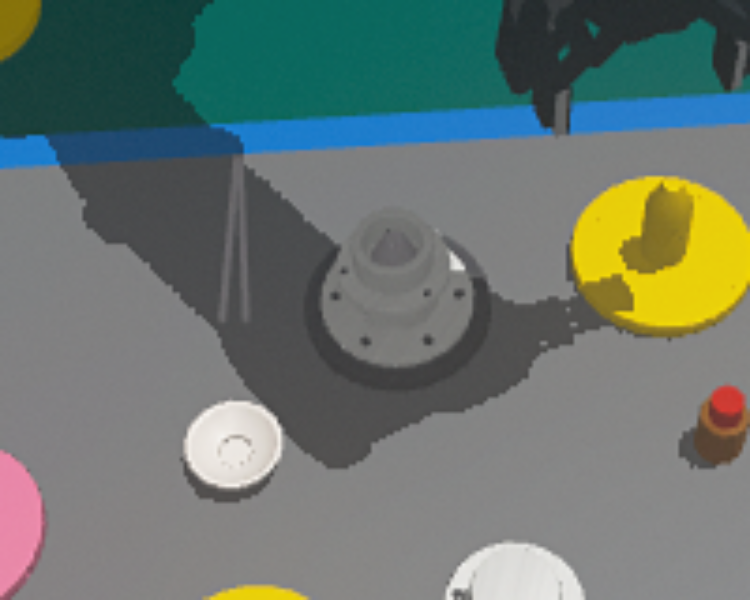

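The stack is on the dark foot. The flange tops measure 23.1 mm and 57.0 mm and the collar top 78.6 mm, against expected 23, 57 and 79 mm. All are level, so I'll hand it in.

```bash
python3 -c "
from workcell import robot
print(robot.sign_off())"
```

```text
the job is handed in; nothing more can be done
None
```

The hub and then the collar lie flat on the dark foot's spigot, each set down gently and released; I left the end cap alone and handed the job in at about 16.7 s.

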